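Make up a casting flask on the investing vibrator

TASK

Make up the casting flask for the taller wax tree on the vibrator: put the rubber sprue base on the vibrator's round pad inside the ring, stand the tall tree in the base's socket, lower the tall flask over it into the base without knocking the wax, and slip the pouring collar onto the flask until its ledge sits on the rim. Leave the short tree, the short flask, the flux pot and the glue bottle where they stand.

Things in the scene. Friction and masses are not known exactly. Their poses are not given: they have to be found in the camera images.
- vibrator_pad (a point): Centre of the black rubber pad on top of the investing vibrator, at the pad's surface (z = 0.052 above the bench). The vibrator is a fixed grey housing, 110 x 150 mm, 46 mm high, with knob and switch on the side facing the robot (-x of this frame, turned up to 0.25 rad); the aluminium ring round the pad is 77 mm inside, 88 mm outside and 4 mm above the pad.
- sprue_base: Black rubber sprue base: a round cup 67 mm across, 20 mm high. Origin at the centre of its underside, z up. Its floor is 6 mm above the underside. Inside: an upright lip of 60 mm inner diameter, up to 20 mm, that takes a flask, and in the middle a boss 42 mm across, up to 11 mm, with a round socket of 34 mm diameter down to the floor for a tree's foot. 0.09 kg. Grasp it across its outside.
- tall_tree: The taller green wax tree, 74 mm high. Origin at the centre of its underside, z up. Round foot 28 mm across and 5 mm high; upright stem 10 mm thick; small wax rings stand round it out to 16 mm from the axis from 16 to 50 mm height; above 50 mm the stem is bare and is where to grasp it. 45 g, stands by itself, easily tipped. In the base its underside rests on the base's floor.
- short_tree: The shorter green wax tree, same shape but 42 mm high; stays where it stands. Origin at the centre of its underside, z up.
- tall_flask: The taller plain steel flask: an upright tube open at both ends, 54 mm outside, 49 mm inside, 84 mm high. Origin at the centre of its lower end, z up. 0.16 kg. In the base its lower end rests on the base's floor between boss and lip.
- short_flask: The shorter steel flask, same diameters, 50 mm high, too short for the tall tree; stays where it stands. Origin at the centre of its lower end, z up.
- pour_collar: Grey plastic pouring collar: a ring 66 mm outside, 34 mm high, standing upright as it is to be used. Origin at the centre of its underside, z up. From below it is a socket of 60 mm inner diameter, 14 mm deep, that slips over the flask's top; the ledge at its end (42 mm opening) sits on the flask's rim, so its underside ends 70 mm above the flask's lower end. 0.08 kg.
- flux_pot: White flux jar with a green lid, 53 mm across, 48 mm high; a bystander. Origin at the centre of its underside.
- glue_bottle: Small white and orange glue bottle with a cap, 27 mm across, 59 mm high, easily tipped; a bystander. Origin at the centre of its underside.
- press_top (a point): Top of the grey lever press fixed on the side table at the left, 228 mm above the surface; only an obstacle, together with its lever it fills about 110 mm round this point. Low wood offcuts, up to 30 mm high, lie beyond it.

How it is judged:
On the way, in this order (a step that is already met when the one before it is completed fails the run):
1. the sprue base sits flat on the pad inside the ring (horizontal distance between sprue_base and vibrator_pad below 0.008 m and z of sprue_base in the frame of vibrator_pad between -0.003 and 0.003 m and angle between sprue_base's own z axis and vertical below 0.08 rad), for 0.2 s.
2. the tall tree stands in the socket of the base (all of step 1 and horizontal distance between tall_tree and sprue_base below 0.006 m and z of tall_tree in the frame of sprue_base between 0.003 and 0.009 m and angle between tall_tree's own z axis and vertical below 0.15 rad), for 0.2 s.
3. the tall flask stands in the base round the tree (all of step 2 and horizontal distance between tall_flask and sprue_base below 0.006 m and z of tall_flask in the frame of sprue_base between 0.003 and 0.009 m and angle between tall_flask's own z axis and vertical below 0.08 rad), for 0.2 s.
4. the pouring collar sits on the flask's rim (all of step 3 and horizontal distance between pour_collar and tall_flask below 0.006 m and z of pour_collar in the frame of tall_flask between 0.067 and 0.073 m and angle between pour_collar's own z axis and vertical below 0.1 rad), for 0.2 s.
At the end, for the whole second after the job is handed in: base on the pad (8 mm sideways, 3 mm height), tall tree and tall flask on the base's floor, collar's ledge on the flask's rim (each 6 mm sideways, 3 mm height), all upright, released and at rest; the other tree, flask, pot and bottle within 20 mm of where they stood (all of step 4 and linear speed of each of sprue_base, tall_tree, tall_flask, pour_collar below 0.02 m/s and distance of each of short_tree, short_flask, flux_pot, glue_bottle from where it was at the start of the episode below 0.02 m); the robot touches nothing.
It fails at once if a thing that was to be left alone is moved more than 20 mm or tipped (distance of any of short_tree, short_flask, flux_pot, glue_bottle from where it was at the start of the episode above 0.02 m or angle between any of short_tree, short_flask, flux_pot, glue_bottle's own z axis and vertical above 0.3 rad).
It fails at once if the flask knocks or crushes the wax tree (over 6 N) (contact force between tall_flask and tall_tree above 6 N).
It also fails if it takes over 96 s, if anything falls off the work surface, if the arm or the gripper's body presses on something with over 40 N, if the wrist force passes 120 N, or if a joint passes its speed limit or range.

ROBOT

A 6-joint arm with a two-finger parallel gripper is mounted at the origin on a cart in front of the work surface, level with it; the furniture and walls round the work are solid. World frame = base frame: x ahead of the robot, y to its left, z up, the work surface at z = 0. Lengths are in m, angles in rad, forces in N, time in s.
With the tool pointing down it reaches from about 0.425 to 0.95 m from the base axis. Payload 3.5 kg.
Tool frame: the origin (TCP) lies at the very end of the fingers, on their centre line; the grasp point (between the pads) lies 19 mm behind it; z points along the fingers, y is the line along which they close (so a half turn about z gives the same grasp; the last joint's range is limited). The gripper opens to 85 mm and grips with 20 to 120 N. Pads are 22 mm wide; open, the fingers measure 114 mm over their backs; the gripper's body (76 mm by 85 mm) begins 54 mm behind the grasp point. The pads swing forward as they close: fully open they stand 13 mm farther back than shut.
Start: joints at [0.969, 0.286, 1.577, -0, 1.279, -0.15], TCP at [0.295, 0.607, 0.231] pointing down, gripper open.
Joint ranges: [-2.77, 2.77], [-0.9, 2.22], [0.21, 2.48], [-1.53, 4.67], [0.24, 2.81], [-2.84, 2.84]. Speed limits (rad/s): [2.79, 2.79, 3.14, 3.14, 3.14, 3.14].

INTERFACE

Orientations are given as a unit quaternion [x, y, z, w].
In Python, from workcell import r, inverse_kinematics, imaging, workorder gives the robot as it stands. Calls block until the motion is done:
- r.movep(position, orientation): joint-space move of the TCP to a pose.
- r.move_l(position, rate=0.15, ori=None, max_force=None): straight line of the TCP; ori=None keeps the orientation; rate is the mean speed in m/s. With max_force (N) it stops when the force on the tool has changed by that much, and returns True; else False.
- r.movej(angles): joint-space move.
- r.set_gripper(opening, force=None): finger opening in m; force is the grip in N (None keeps the last); returns when the fingers have stopped.
- r.dwell(seconds).
- inverse_kinematics(position, orientation): joint angles nearest the present ones, or None.
- r.sense(): the state.
- imaging.grab_frame(name): name is "scene" or "top" or "wrist"; returns (picture, depth): 400x640x3 uint8, red, green, blue; 400x640 float32, m along the optical axis (not along the pixel's ray), 0 where there is no reading.
- imaging.camera_model(name): a dict with "K" (3x3 intrinsics, pixels), "k1" (the pictures are not rectified: a ray, as slopes to the right and down, at radius r is drawn at 1 + k1 r^2 times it, then the intrinsics apply), "camera_from_world" (4x4, takes a point from world to camera coordinates). Camera axes: x right, y down, z forward; pixel columns grow to the right and rows downward; lengths in m; the calibration is good to about 2 mm. A picture is of the moment at which its call begins: read the wrist's pose just before it. camera_model takes no time and is no camera call; for the wrist camera it gives the pose at the moment of the call.
A pose or a line that the arm cannot do raises r.IKError and nothing moves.
- workorder.finish_job(): hands the job in; it is judged then, once.
Trained networks look in the newest picture that a camera, given by its name, has taken for a name from the list of things; names that differ only in an ending like _2 or _b are one class to them, and where a whole thing is asked for, a point or a joint stands for the part that bears it (a point fixed in the world has none). Each returns a list of dicts, best first, with "confidence" (0 to 1); they miss things now and then, are a little off and sometimes report something else, mostly with a low value. They report only what shows in the picture. A call takes as long as a camera call.
- imaging.find_in(thing, camera): "location" ([x, y, z] in m, in world coordinates, good to about 4 mm: the middle of the surface that is visible of it).
- imaging.cut_out(thing, camera): "mask" (400x640 bool, what is visible of it).
The state is a dict: "t": time; "joint_positions": joint angles; "dq": joint speeds; "joint_efforts": joint torques, N m; "ee_pos": TCP position; "tool_rot": TCP orientation; "contact_force": force on the tool from outside, world axes, zero at the start; "wrist_torque": the same for the moment, N m; "opening": finger opening in m; "grip_force": force on a finger pad.
Only numpy, scipy, OpenCV 4.12 (cv2) and the standard library are available. Lean on these libraries where they do the work, as an engineer would, in place of code of your own. Each camera call takes 0.05 s, during which the arm holds its last target. There are 200 camera calls.

## Working session

There is one attempt and no reset: what is moved stays moved. The work goes in short steps, each a Python script; the robot and the scene stay as the last script left them, time stands still between calls to the robot, and variables do not carry over. Pictures are saved under pics/ and viewed, at most 14 in all, crops included, and the job is handed in when it is done.

```bash
ls; mkdir -p pics; python3 - <<'E'
from workcell import r, imaging
import cv2
s=r.sense();print(s['t'],s['ee_pos'],s['tool_rot'],s['opening'])
for n in("scene","top"):
    im,d=imaging.grab_frame(n);cv2.imwrite(f"pics/{n}0.png",im[:,:,::-1])
    m=imaging.camera_model(n);print(n,m['K'].tolist() if hasattr(m['K'],'tolist') else m['K'],m['k1']);print(m['camera_from_world'])
E
```

```text
pics
0.0 [0.2942877  0.60673434 0.22992943] [ 2.23979048e-01  9.74593244e-01 -1.10032671e-03 -4.28910309e-04] 0.08558838617289645
scene [[374.8919276150124, 0.0, 318.65890227099015], [0.0, 374.8919276150124, 195.53056457157683], [0.0, 0.0, 1.0]] -0.048403892049282714
[[-0.70301677  0.71117125  0.0016966   0.31685794]
 [ 0.47431504  0.4706513  -0.74398427 -0.16790574]
 [-0.52989873 -0.52222869 -0.66819498  1.60887055]
 [ 0.          0.          0.          1.        ]]
top [[452.6724960282813, 0.0, 324.64925553350787], [0.0, 452.6724960282813, 203.91582560404407], [0.0, 0.0, 1.0]] -0.08999560322472314
[[-0.01786878 -0.99960026 -0.02190941  0.11630305]
 [-0.99070406  0.02065681 -0.13445729  0.54291504]
 [ 0.13485613  0.01930315 -0.99067715  1.3546846 ]
 [ 0.          0.          0.          1.        ]]
```

View pics/scene0.png

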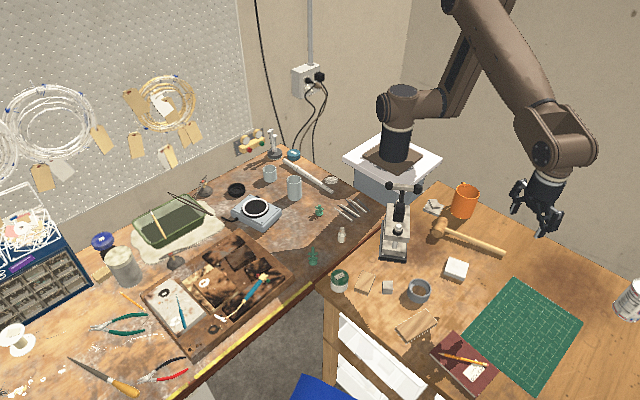

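View pics/top0.png

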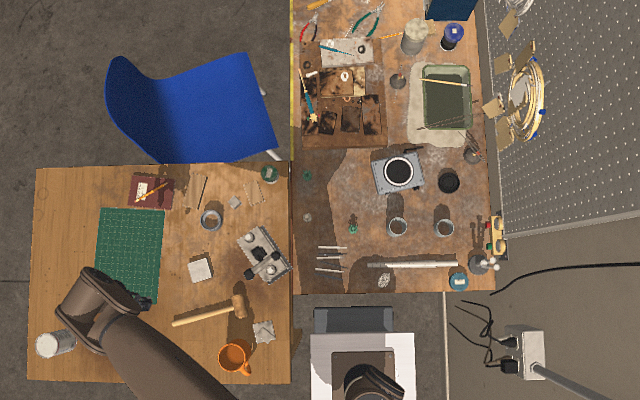

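The scene view shows the vibrator at (256,211), base (236,190), tall flask (295,188), short flask (270,173), trees (313,257) and (318,211), bottle (341,235), pot (340,281), and the collar (419,291) with the press (397,230) in front of it. In the top view they are at: vibrator (398,172), base (448,181), flasks (397,227) and (444,228), trees (307,175) and (353,228), bottle (307,217), pot (269,174), collar (211,219), press (265,253).

```bash
cat > h.py <<'E'
import numpy as np, cv2
from workcell import r, inverse_kinematics, imaging, workorder
from scipy.spatial.transform import Rotation as R
def dist(m): return np.array([m['k1'],0,0,0,0.])
def cloud(px,z,m):
    """px Nx2 (col,row), z depth -> world; the distortion model is radial on slopes"""
    K=np.array(m['K']); T=np.array(m['camera_from_world'])
    n=cv2.undistortPoints(np.float64(px).reshape(-1,1,2),K,dist(m)).reshape(-1,2)
    P=np.c_[n,np.ones(len(n))]*np.reshape(z,(-1,1))
    return (P-T[:3,3])@T[:3,:3]
def proj(P,m):
    K=np.array(m['K']); T=np.array(m['camera_from_world'])
    return cv2.projectPoints(np.float64(P).reshape(-1,1,3),cv2.Rodrigues(T[:3,:3])[0],T[:3,3],K,dist(m))[0].reshape(-1,2)
def allcloud(d,m):
    v,u=np.nonzero(d>0); return np.c_[u,v],cloud(np.c_[u,v],d[v,u],m)
def down(yaw):  # tool pointing down, closing line (tool y) at angle yaw from world y
    return (R.from_euler('z',yaw)*R.from_euler('y',np.pi)).as_quat()
E
python3 - <<'E'
from h import *
things="vibrator_pad sprue_base tall_tree short_tree tall_flask short_flask pour_collar flux_pot glue_bottle press_top".split()
np.set_printoptions(precision=4,suppress=True)
for n in("top","scene"):
    im,d=imaging.grab_frame(n);m=imaging.camera_model(n)
    for t in things:
        f=[(round(o['confidence'],2),np.round(o['location'],3).tolist()) for o in imaging.find_in(t,n)[:2]]
        out=''
        if t not in("vibrator_pad","press_top"):
          for o in imaging.cut_out(t,n)[:1]:
            v,u=np.nonzero(o['mask']&(d>0))
            if len(u)==0: continue
            P=cloud(np.c_[u,v],d[v,u],m); zt=np.percentile(P[:,2],97)
            Q=P[P[:,2]>zt-.008]
            out=f"n{len(u)} px {u.mean():.0f},{v.mean():.0f} ztop {zt:.3f} topc {((Q.min(0)+Q.max(0))/2)[:2].round(4)} ext {np.ptp(Q,axis=0)[:2].round(3)}"
        print(n,t,f,out)
E
```

```text
top vibrator_pad [(0.79, [0.637, -0.121, 0.045])] 
top sprue_base [(0.63, [0.604, -0.283, 0.005])] n327 px 449,182 ztop 0.022 topc [ 0.6093 -0.2848] ext [0.058 0.068]
top tall_tree [] n89 px 307,175 ztop 0.077 topc [0.6409 0.1613] ext [0.009 0.009]
top short_tree [(0.47, [0.608, -0.285, 0.003])] 
top tall_flask [(0.54, [0.468, -0.113, 0.055])] n214 px 396,227 ztop 0.087 topc [ 0.4702 -0.1089] ext [0.051 0.051]
top short_flask [(0.49, [0.47, -0.266, 0.036])] n177 px 445,228 ztop 0.053 topc [ 0.4652 -0.2572] ext [0.049 0.053]
top pour_collar [(0.63, [0.51, 0.459, 0.022])] n336 px 211,220 ztop 0.039 topc [0.5057 0.4611] ext [0.063 0.065]
top flux_pot [(0.82, [0.644, 0.27, 0.049])] n255 px 270,174 ztop 0.054 topc [0.645  0.2773] ext [0.048 0.048]
top glue_bottle [] 
top press_top [] 
scene vibrator_pad [(0.69, [0.662, -0.103, 0.049])] 
scene sprue_base [(0.57, [0.606, -0.286, 0.008])] n220 px 236,190 ztop 0.022 topc [ 0.6113 -0.2859] ext [0.068 0.068]
scene tall_tree [] n119 px 312,258 ztop 0.068 topc [0.6442 0.1617] ext [0.006 0.008]
scene short_tree [(0.44, [0.47, 0.027, 0.019])] n80 px 319,210 ztop 0.043 topc [0.4715 0.0228] ext [0.011 0.006]
scene tall_flask [(0.63, [0.476, -0.097, 0.052])] n338 px 294,187 ztop 0.085 topc [ 0.472  -0.1081] ext [0.053 0.056]
scene short_flask [(0.78, [0.47, -0.245, 0.034])] n234 px 269,173 ztop 0.052 topc [ 0.4672 -0.2584] ext [0.055 0.054]
scene pour_collar [(0.6, [0.611, -0.287, 0.009]), (0.59, [0.511, 0.465, 0.022])] n362 px 419,290 ztop 0.037 topc [0.5053 0.4641] ext [0.065 0.062]
scene flux_pot [(0.56, [0.651, 0.288, 0.046])] n408 px 339,280 ztop 0.051 topc [0.6479 0.2783] ext [0.053 0.051]
scene glue_bottle [(0.46, [0.514, 0.169, 0.032])] n75 px 341,235 ztop 0.062 topc [0.5121 0.1642] ext [0.01  0.009]
scene press_top []
```

```bash
python3 - <<'E'
from h import *
np.set_printoptions(precision=3,suppress=True)
im,d=imaging.grab_frame("top");m=imaging.camera_model("top")
px,P=allcloud(d,m)
k=(px[:,0]>235)&(px[:,0]<295)&(px[:,1]>222)&(px[:,1]<286)&(P[:,2]>.06)
for lo,hi in((.06,.12),(.12,.2),(.2,.3)):
    q=P[k&(P[:,2]>lo)&(P[:,2]<hi)];print('press',lo,len(q),q.min(0),q.max(0))
k=(P[:,2]>.045)&(P[:,2]<.06)&(np.hypot(P[:,0]-.64,P[:,1]+.115)<.1);q=P[k];print('vib',q.min(0),q.max(0))
for n,p in dict(base=(.61,-.285,.01),pad=(.645,-.11,.06),tree=(.642,.161,.05),flask=(.471,-.109,.06),collar=(.505,.462,.02)).items():
  for yaw in(-np.pi/2,-np.pi/4,0,np.pi/4,np.pi/2):
    j=inverse_kinematics(p,down(yaw));print(n,round(yaw,2),j if j is None else np.array(j))
T=np.linalg.inv(np.array(imaging.camera_model("wrist")['camera_from_world']))
s=r.sense();Rt=R.from_quat(s['tool_rot']).as_matrix()
print('cam in tool',Rt.T@(T[:3,3]-s['ee_pos']));print(Rt.T@T[:3,:3])
E
```

```text
press 0.06 793 [0.316 0.222 0.089] [0.475 0.362 0.119]
press 0.12 329 [0.336 0.248 0.12 ] [0.462 0.338 0.2  ]
press 0.2 366 [0.325 0.223 0.2  ] [0.4   0.319 0.233]
vib [ 0.577 -0.198  0.045] [ 0.732 -0.043  0.06 ]
base -1.57 [-0.588  0.528  1.695 -0.     0.919 -0.588]
base -0.79 [-0.588  0.528  1.695 -0.     0.919 -1.373]
base 0 [-0.588  0.528  1.695  0.     0.919 -2.158]
base 0.79 None
base 1.57 [-0.588  0.528  1.695  0.     0.919  2.554]
pad -1.57 [-0.324  0.423  1.737 -0.     0.982 -0.324]
pad -0.79 [-0.324  0.423  1.737 -0.     0.982 -1.109]
pad 0 [-0.324  0.423  1.737  0.     0.982 -1.895]
pad 0.79 [-0.324  0.423  1.737  0.     0.982 -2.68 ]
pad 1.57 [-0.324  0.423  1.737  0.     0.982  2.818]
tree -1.57 [ 0.093  0.451  1.719 -0.     0.972  0.093]
tree -0.79 [ 0.093  0.451  1.719 -0.     0.972 -0.693]
tree 0 [ 0.093  0.451  1.719 -0.     0.972 -1.478]
tree 0.79 [ 0.093  0.451  1.719  0.     0.972 -2.264]
tree 1.57 None
flask -1.57 [-0.438  0.085  2.158 -0.     0.899 -0.438]
flask -0.79 [-0.438  0.085  2.158 -0.     0.899 -1.223]
flask 0 [-0.438  0.085  2.158  0.     0.899 -2.008]
flask 0.79 [-0.438  0.085  2.158  0.     0.899 -2.794]
flask 1.57 [-0.438  0.085  2.158  0.     0.899  2.704]
collar -1.57 [ 0.593  0.534  1.664 -0.     0.944  0.593]
collar -0.79 [ 0.593  0.534  1.664 -0.     0.944 -0.192]
collar 0 [ 0.593  0.534  1.664 -0.     0.944 -0.978]
collar 0.79 [ 0.593  0.534  1.664 -0.     0.944 -1.763]
collar 1.57 [ 0.593  0.534  1.664  0.     0.944 -2.549]
cam in tool [ 0.08  -0.001 -0.143]
[[-0.    -0.95  -0.313]
 [ 1.    -0.     0.   ]
 [-0.    -0.313  0.95 ]]
```

```bash
python3 - <<'E'
from h import *
np.set_printoptions(precision=4,suppress=True)
r.move_l([.295,.607,.40],rate=.4)
r.movep([.642,-.115,.20],down(-np.pi/2))
def shot(name):
    m=imaging.camera_model("wrist");s=r.sense();im,d=imaging.grab_frame("wrist")
    cv2.imwrite(f"pics/{name}.png",im[:,:,::-1]);np.savez(f"{name}.npz",im=im,d=d,K=m['K'],k1=m['k1'],T=m['camera_from_world'],ee=s['ee_pos'],q=s['tool_rot']);print(name,s['t'],s['ee_pos'],s['opening'])
shot("wpad")
r.set_gripper(.067)
r.movep([.61,-.285,.16],down(-np.pi/2));shot("wbase")
a=np.hstack([cv2.imread("pics/wpad.png")[:, 80:480],cv2.imread("pics/wbase.png")[:,80:480]]);cv2.imwrite("pics/ab.png",a)
E
```

```text
wpad 5.525 [ 0.6423 -0.1141  0.2003] 0.08527915129106918
wbase 6.6417 [ 0.6103 -0.2844  0.1602] 0.06698721583694443
```

View pics/ab.png

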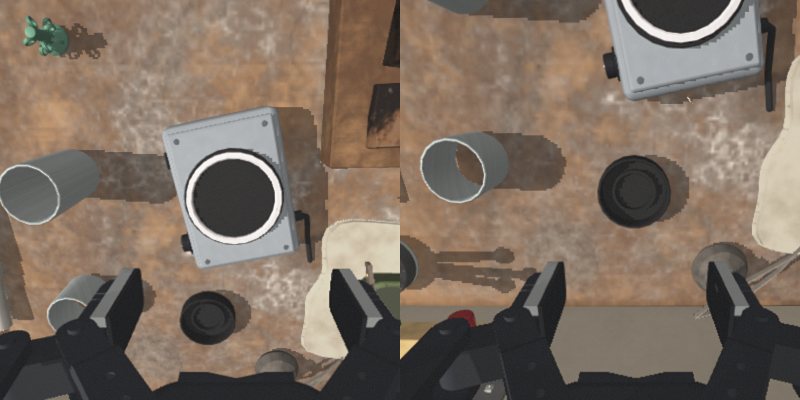

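The left half (wrist over pad) shows the white ring centred at crop (234,197) and the base at (208,318). The right half shows the base at (634,191), between the fingers, with the gripper clear of everything.

```bash
cat >> h.py <<'E'
from scipy.optimize import least_squares
def circ(xy):
    f=lambda p:np.hypot(xy[:,0]-p[0],xy[:,1]-p[1])-p[2]
    s=least_squares(f,[*xy.mean(0),.03],loss='soft_l1',f_scale=.001);return s.x,np.abs(s.fun).mean()
def plane(px,z,m):
    T=np.array(m['camera_from_world']);c=-T[:3,:3].T@T[:3,3]
    v=cloud(px,np.ones(len(px)),m)-c
    return c+v*((z-c[2])/v[:,2])[:,None]
def load(n):
    f=np.load(n+'.npz');return f['im'],f['d'],dict(K=f['K'],k1=float(f['k1']),camera_from_world=f['T']),f
def shot(name):
    m=imaging.camera_model("wrist");s=r.sense();im,d=imaging.grab_frame("wrist")
    cv2.imwrite(f"pics/{name}.png",im[:,:,::-1]);np.savez(f"{name}.npz",im=im,d=d,K=m['K'],k1=m['k1'],T=m['camera_from_world'],ee=s['ee_pos'],q=s['tool_rot'])
    return im,d,m,s
def topring(px,P,c,lo,hi,rad=.05):
    """outer-edge circle fit of the points of a height band about c: outermost point per angle bin"""
    k=(P[:,2]>lo)&(P[:,2]<hi)&(np.hypot(P[:,0]-c[0],P[:,1]-c[1])<rad);Q=P[k][:,:2];c0=(Q.min(0)+Q.max(0))/2
    b=((np.arctan2(*(Q-c0).T)+np.pi)/(2*np.pi)*48).astype(int);rr=np.hypot(*(Q-c0).T)
    E=np.array([Q[b==i][np.argmax(rr[b==i])] for i in np.unique(b)]);return circ(E),np.median(P[k][:,2]),len(E)
E
python3 - <<'E'
from h import *
np.set_printoptions(precision=4,suppress=True)
im,d,m,f=load('wpad')
w=((im.min(2)>215)*255).astype(np.uint8);w[:120]=0;w[265:]=0
cs,_=cv2.findContours(w,cv2.RETR_CCOMP,cv2.CHAIN_APPROX_NONE)
for c in cs:
    if len(c)>100:
        p=c[:,0];print('ring contour',len(c),circ(plane(p,.056,m)[:,:2]))
v,u=np.nonzero(w);dd=d[v,u]; P=cloud(np.c_[u,v],dd,m);print('ring z',np.percentile(P[:,2],[10,50,90]))
px,P=allcloud(d,m)
k=np.hypot(P[:,0]-.642,P[:,1]+.117)<.03;print('pad z',np.median(P[k,2]))
print('base in wpad',topring(px,P,(.61,-.285),.015,.03))
im,d,m,f=load('wbase');px,P=allcloud(d,m)
print('base',topring(px,P,(.61,-.285),.015,.03))
k=np.abs(P[:,2])<.006;print('bench z',np.median(P[np.hypot(P[:,0]-.61,P[:,1]+.23)<.015,2]))
L=(P-f['ee'])@R.from_quat(f['q']).as_matrix()
k=(L[:,2]>-.05)&(np.abs(L[:,0])<.03)&(np.abs(L[:,1])<.07)&(L[:,2]<.03)
q=L[k];print('finger tips in tool: n',len(q),q.min(0),q.max(0))
for sgn in(1,-1):
    s=q[q[:,1]*sgn>0];print(sgn,s.min(0),s.max(0), np.percentile(s,[1,99],axis=0))
E
```

```text
ring contour 165 (array([ 3.4458, -0.3055,  3.0652]), np.float64(0.0013237642446498482))
ring contour 261 (array([ 0.6398, -0.1228,  0.0431]), np.float64(0.0002379409310588057))
ring contour 236 (array([ 0.6389, -0.1224,  0.0393]), np.float64(0.0002955822592964855))
ring z [0.0192 0.0558 0.0569]
pad z 0.27565995992904835
base in wpad ((array([ 0.6078, -0.2856,  0.0327]), np.float64(0.00043133912868924)), np.float64(0.018914530334575352), 48)
base ((array([ 0.6077, -0.2865,  0.0332]), np.float64(0.00017347874442662356)), np.float64(0.019453290293483652), 48)
bench z 0.00027593592744596334
finger tips in tool: n 5328 [-0.0129 -0.0558 -0.05  ] [ 0.0127  0.0532 -0.0068]
1 [-0.012   0.0327 -0.05  ] [ 0.0127  0.0532 -0.007 ] [[-0.0109  0.0329 -0.0496]
 [ 0.0116  0.0471 -0.0087]]
-1 [-0.0129 -0.0558 -0.05  ] [ 0.0127 -0.0331 -0.0068] [[-0.011  -0.0472 -0.0496]
 [ 0.0117 -0.0333 -0.0089]]
```

```bash
python3 - <<'E'
from h import *
np.set_printoptions(precision=4,suppress=True)
q=down(-np.pi/2)
r.set_gripper(.085)
r.movep([.6077,-.2862,.08],q)
print(r.move_l([.6077,-.2862,.0015],rate=.1,max_force=10))
r.set_gripper(.05,force=35);s=r.sense();print(s['opening'],s['grip_force'],s['ee_pos'])
r.move_l([.6077,-.2862,.12],rate=.15)
r.move_l([.6393,-.1226,.12],rate=.25)
im,d,m,s=shot("wcarry");print(s['opening'],s['grip_force'])
print(r.move_l([.6393,-.1226,.0535],rate=.06,max_force=8),r.sense()['ee_pos'])
r.set_gripper(.085);r.move_l([.6393,-.1226,.20],rate=.2)
im,d,m,s=shot("wbase2");px,P=allcloud(d,m);print('t',s['t'])
print(topring(px,P,(.639,-.1226),.066,.08))
E
```

```text
False
0.06611659539559417 38.628635932691395 [ 0.6089 -0.2869  0.0032]
0.06592713041898675 39.069027146324515
True [ 0.6387 -0.1223  0.0551]
t 12.7167
((array([ 0.6381, -0.122 ,  0.0331]), np.float64(0.0001543868384411303)), np.float64(0.07133251606494574), 48)
```

View pics/wbase2.png

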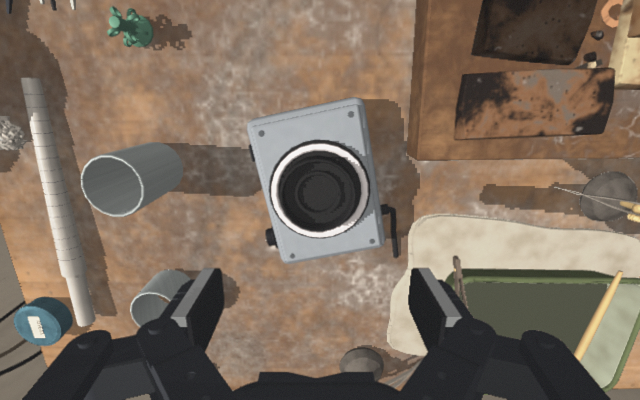

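The base sits inside the white ring, centred at about (320,190), with a measured top height of 0.0713 against the expected 0.072. Next is the tall tree.

```bash
python3 - <<'E'
from h import *
np.set_printoptions(precision=4,suppress=True)
q=down(-np.pi/2)
r.movep([.642,.155,.17],q);r.set_gripper(.03)
im,d,m,s=shot("wtree");px,P=allcloud(d,m);print(s['t'],s['ee_pos'])
k=(np.hypot(P[:,0]-.642,P[:,1]-.161)<.03)&(P[:,2]<.085)
for lo,hi in((.068,.085),(.055,.068),(.016,.055),(.003,.008)):
    z=P[k&(P[:,2]>lo)&(P[:,2]<hi)]
    if len(z):print(lo,len(z),z.min(0),z.max(0),(z.min(0)+z.max(0))/2)
kk=k&(P[:,2]>.068);print(px[kk].mean(0))
E
```

```text
14.425 [0.642  0.1548 0.17  ]
0.068 130 [0.6348 0.1562 0.0681] [0.6434 0.1649 0.0759] [0.6391 0.1605 0.072 ]
0.055 51 [0.6347 0.161  0.0551] [0.6435 0.1649 0.068 ] [0.6391 0.163  0.0615]
0.016 671 [0.6232 0.1477 0.016 ] [0.6551 0.1761 0.0548] [0.6391 0.1619 0.0354]
0.003 95 [0.6264 0.1561 0.0031] [0.6525 0.1739 0.0079] [0.6394 0.165  0.0055]
[312.6615 200.0154]
```

View pics/wtree.png

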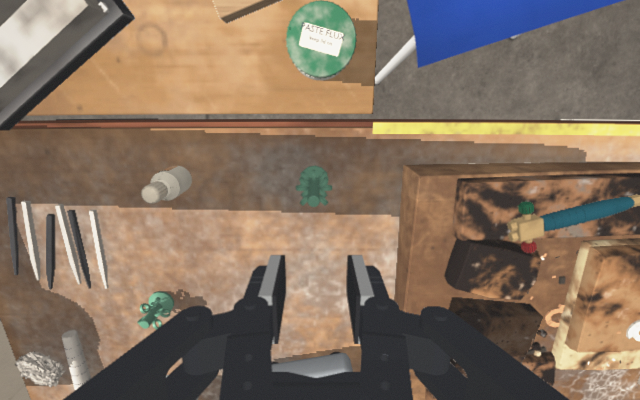

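The stem top is at (313,200) in the picture, and the tree is upright at (0.6391, 0.1605) with its top at 0.0745, as expected.

```bash
python3 - <<'E'
from h import *
np.set_printoptions(precision=4,suppress=True)
r.move_l([.6391,.1605,.10],rate=.15)
r.move_l([.6391,.1605,.0545],rate=.06);r.dwell(.3);s=r.sense();print(s['ee_pos'])
r.set_gripper(.004,force=20);s=r.sense();z0=s['ee_pos'][2];print(s['opening'],s['grip_force'],s['ee_pos'])
r.move_l([.6391,.1605,.20],rate=.15)
print('held',r.sense()['opening'])
r.movep([.6381,-.122,.20],down(-np.pi/2))
im,d,m,s=shot("wtc");px,P=allcloud(d,m);L=(P-s['ee_pos'])@R.from_quat(s['tool_rot']).as_matrix()
k=(np.hypot(L[:,0],L[:,1])<.025)&(L[:,2]>.002)&(L[:,2]<.062)
for lo,hi in((.002,.04),(.045,.062)):
    z=L[k&(L[:,2]>lo)&(L[:,2]<hi)];print('carried',len(z),z.min(0),z.max(0)) if len(z) else 0
print(r.move_l([.6381,-.122,z0+.0585],rate=.07,max_force=4),r.sense()['ee_pos'],z0+.058)
cv2.imwrite("pics/wtc2.png",imaging.grab_frame("wrist")[0][:,:,::-1])
E
```

```text
[0.6393 0.1605 0.0549]
0.008532500302031622 22.70378138870001 [0.6391 0.1605 0.0546]
held 0.008172479404333069
carried 1369 [-0.0025 -0.0164  0.002 ] [0.0158 0.0154 0.0397]
carried 493 [-0.0089 -0.0136  0.045 ] [0.0135 0.0132 0.0535]
False [ 0.6386 -0.1222  0.1139] 0.11263097562706495
```

View pics/wtc2.png

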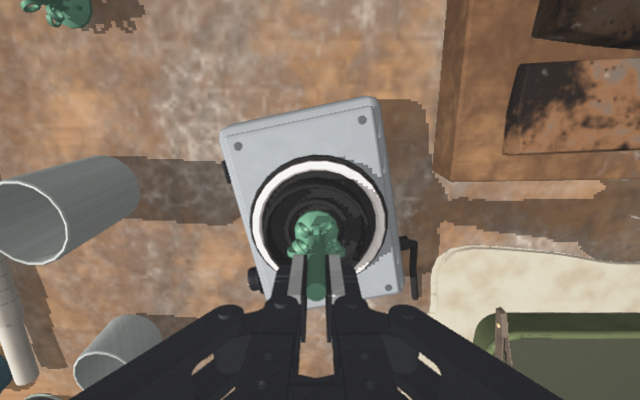

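The tree foot stands in the middle of the base (about (318,230)), and the stem is still held. I'll release it and check.

```bash
python3 - <<'E'
from h import *
np.set_printoptions(precision=4,suppress=True)
z=r.sense()['ee_pos'];print(z)
r.set_gripper(.03);r.move_l([.6381,-.122,.22],rate=.15)
im,d,m,s=shot("wt2");px,P=allcloud(d,m);print(s['t'])
k=(np.hypot(P[:,0]-.638,P[:,1]+.122)<.025)&(P[:,2]<.14)
q=P[k&(P[:,2]>.120)];print('stem',len(q),(q.min(0)+q.max(0))/2,q.max(0))
q=P[k&(P[:,2]>.08)&(P[:,2]<.108)];print('rings',len(q),q.min(0),q.max(0))
print(topring(px,P,(.638,-.122),.068,.074))
# tall flask
r.set_gripper(.085);r.movep([.471,-.115,.20],down(0))
im,d,m,s=shot("wfl");px,P=allcloud(d,m);print('flask',topring(px,P,(.471,-.109),.079,.09),s['ee_pos'],s['t'])
E
```

```text
[ 0.6385 -0.1221  0.1139]
21.5083
stem 178 [ 0.6386 -0.1224  0.1269] [ 0.6432 -0.1177  0.1337]
rings 589 [ 0.6231 -0.134   0.0802] [ 0.6544 -0.1066  0.108 ]
((array([ 0.638 , -0.1221,  0.0331]), np.float64(0.0002190950607198327)), np.float64(0.07143342198147036), 48)
flask ((array([ 0.4686, -0.1105,  0.0266]), np.float64(0.00024166520388193896)), np.float64(0.08352960137063314), 48) [ 0.4714 -0.1151  0.2003] 23.625
```

View pics/wt2.png

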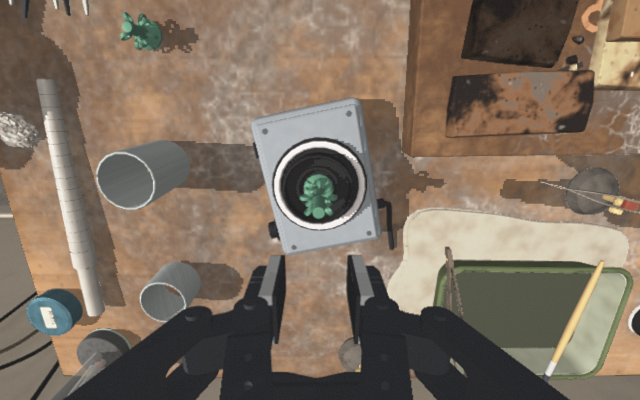

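View pics/wfl.png

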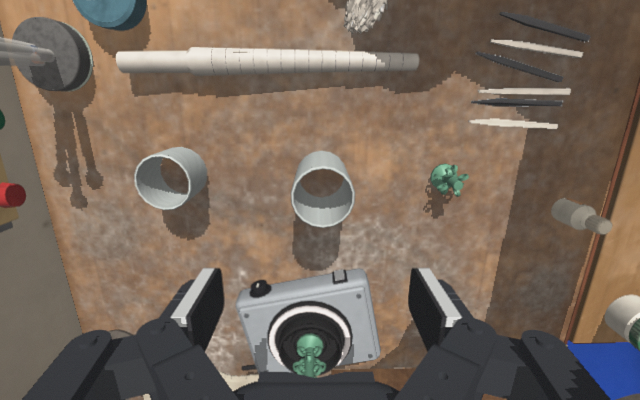

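The tree stands upright in the socket (top z 0.133, centre within 1 mm of the base). The tall flask's rim is at (323,195) in the last picture, clear of the short flask (171,178) and the short tree (448,180).

```bash
python3 - <<'E'
from h import *
np.set_printoptions(precision=4,suppress=True)
q=down(0);c=[.4686,-.1105]
r.move_l([*c,.13],rate=.15);r.move_l([*c,.055],rate=.1,max_force=10);r.dwell(.2)
r.set_gripper(.045,force=40);r.dwell(.1);s=r.sense();z0=s['ee_pos'][2];print(s['opening'],s['grip_force'],s['ee_pos'])
r.move_l([*c,.225],rate=.2)
r.move_l([.6382,-.1222,.225],rate=.2);r.dwell(.2)
im,d,m,s=shot("wfc");px,P=allcloud(d,m);L=(P-s['ee_pos'])@R.from_quat(s['tool_rot']).as_matrix()
for lo,hi in((-.034,-.024),(-.036,-.026)):print(topring(px,L,(0,0),lo,hi,.032))
k=(np.hypot(L[:,0],L[:,1])<.032)&(L[:,2]>-.036)&(L[:,2]<-.022);print(L[k].min(0),L[k].max(0))
print(s['ee_pos'],s['t'],z0,s['opening'])
E
```

```text
0.05329143849494632 43.34562505449867 [ 0.4689 -0.1107  0.0554]
((array([ 0.0005, -0.0008,  0.0269]), np.float64(0.0006881809620292956)), np.float64(-0.02792568150323923), 48)
((array([ 0.0005, -0.0008,  0.0269]), np.float64(0.0007286758941107366)), np.float64(-0.028320189723237445), 48)
[-0.026  -0.0301 -0.036 ] [ 0.0275  0.0303 -0.022 ]
[ 0.6376 -0.1222  0.2252] 28.0833 0.05535135236477061 0.0533799823645842
```

View pics/wfc.png

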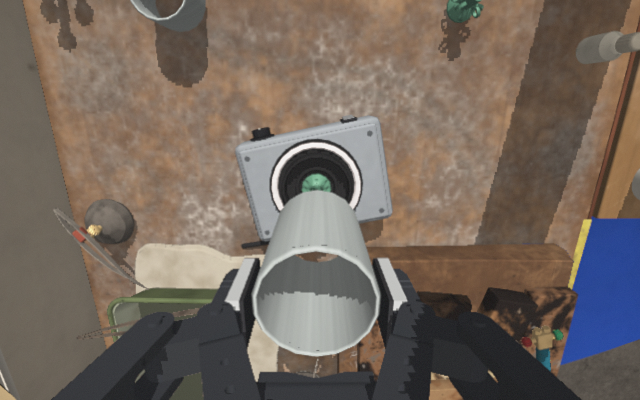

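The flask is held upright at (316,300), directly over the tree (316,184), and its rim is centred on the tool within 1 mm. I'll lower it.

```bash
python3 - <<'E'
from h import *
np.set_printoptions(precision=4,suppress=True)
r.move_l([.6388,-.1219,.225],rate=.05)
print(r.move_l([.6388,-.1219,.13],rate=.07,max_force=3.5),r.sense()['ee_pos'])
if abs(r.sense()['ee_pos'][2]-.13)<.004:
    print(r.move_l([.6388,-.1219,.1135],rate=.04,max_force=5));r.dwell(.2)
s=r.sense();print(s['ee_pos'],s['contact_force'],s['t'])
im,d,m,s=shot("wfi");px,P=allcloud(d,m);L=(P-s['ee_pos'])@R.from_quat(s['tool_rot']).as_matrix()
print('tilt/centre',topring(px,P,(.6385,-.122),.135,.148,.032))
E
```

```text
False [ 0.6392 -0.122   0.1308]
True
[ 0.6384 -0.1218  0.1128] [-0.3472 -0.0735  6.4871] 30.5417
tilt/centre ((array([ 0.6379, -0.1226,  0.0269]), np.float64(0.0007796767947630955)), np.float64(0.1404251494637977), 48)
```

View pics/wfi.png

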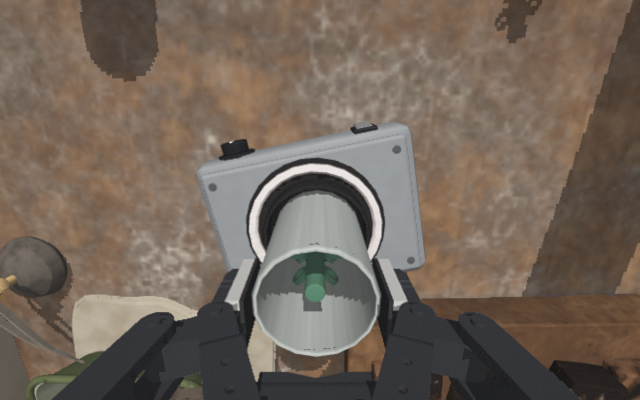

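The flask is in the base round the tree; the tree is visible inside at (315,285), free of the wall. I'll release, check, and go to the collar.

```bash
python3 - <<'E'
from h import *
np.set_printoptions(precision=4,suppress=True)
r.set_gripper(.07);r.move_l([.6386,-.1219,.27],rate=.2)
r.movep([.6386,-.12,.25],down(-np.pi/2));
im,d,m,s=shot("wf3");px,P=allcloud(d,m);print('flask',topring(px,P,(.6385,-.122),.136,.148,.035),topring(px,P,(.6385,-.122),.066,.076,.045))
k=(np.hypot(P[:,0]-.6385,P[:,1]+.122)<.022)&(P[:,2]>.122)&(P[:,2]<.136);print('tree top',P[k].min(0),P[k].max(0))
r.set_gripper(.085);r.move_l([.6386,-.12,.34],rate=.3)
r.movep([.505,.455,.34],down(-np.pi/2));r.move_l([.505,.455,.16],rate=.2)
im,d,m,s=shot("wcol");px,P=allcloud(d,m);print('collar',topring(px,P,(.505,.4625),.029,.042,.045),s['ee_pos'],s['t'])
E
```

```text
flask ((array([ 0.6378, -0.1213,  0.0266]), np.float64(0.00020421354445277832)), np.float64(0.14123920084101493), 48) ((array([ 0.6382, -0.1168,  0.0292]), np.float64(0.001696068140047397)), np.float64(0.07133466011611037), 47)
tree top [ 0.6339 -0.1273  0.1222] [ 0.6432 -0.1176  0.1334]
collar ((array([0.5036, 0.4628, 0.0327]), np.float64(0.00018052953508437383)), np.float64(0.03365374019898902), 48) [0.506  0.4555 0.1618] 37.2083
```

View pics/wcol.png

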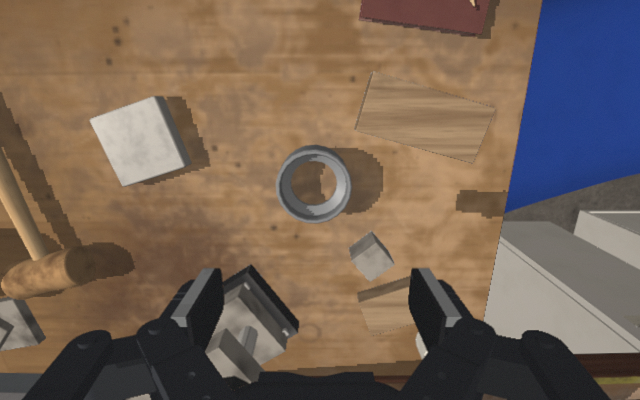

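The collar is at (314,184), upright with its top at z 0.034. The small wood block (370,255) is clear of the finger at +x.

```bash
python3 - <<'E'
from h import *
np.set_printoptions(precision=4,suppress=True)
c=[.5036,.4628]
r.move_l([*c,.10],rate=.15);print(r.move_l([*c,.006],rate=.1,max_force=10));r.dwell(.2)
r.set_gripper(.055,force=35);r.dwell(.1);s=r.sense();z0=s['ee_pos'][2];print(s['opening'],s['grip_force'],s['ee_pos'])
r.move_l([*c,.34],rate=.25)
r.movep([.6378,-.1215,.34],down(-np.pi/2));r.move_l([.6378,-.1215,.22],rate=.2);r.dwell(.2)
im,d,m,s=shot("wcc");px,P=allcloud(d,m);L=(P-s['ee_pos'])@R.from_quat(s['tool_rot']).as_matrix()
print('collar in tool',topring(px,L,(0,0),-.034,-.022,.0345))
print('flask',topring(px,P,(.6378,-.1213),.136,.148,.035));print(s['ee_pos'],s['t'],s['opening'],z0)
E
```

```text
False
0.06555140050628251 38.461284233271726 [0.5038 0.4632 0.0067]
collar in tool ((array([ 0.0004, -0.0002,  0.0328]), np.float64(0.00044531010566552085)), np.float64(-0.026627629112101155), 48)
flask ((array([ 0.6379, -0.1212,  0.0266]), np.float64(0.0001882609522175058)), np.float64(0.14129328882234427), 32)
[ 0.6388 -0.1218  0.2224] 44.0917 0.06539173373111687 0.006667112451067915
```

View pics/wcc.png

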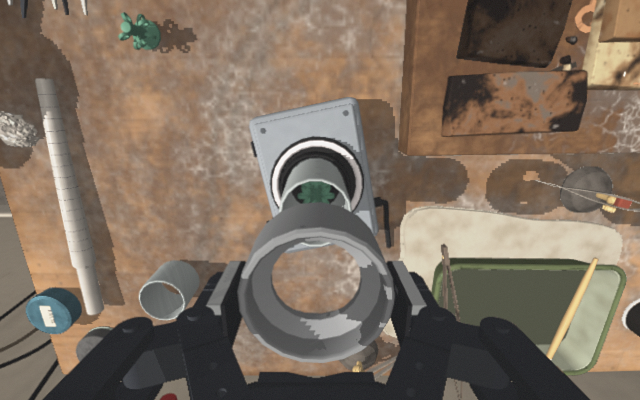

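The collar is held level at (315,290) over the flask rim (317,205). I'll correct sideways by the sensed offset and lower it.

```bash
python3 - <<'E'
from h import *
np.set_printoptions(precision=4,suppress=True)
t=[.6372,-.1214]
r.move_l([*t,.17],rate=.1);r.dwell(.2);print(r.sense()['ee_pos'])
print(r.move_l([*t,.134],rate=.05,max_force=6));r.dwell(.2);s=r.sense();print(s['ee_pos'],s['contact_force'],s['t'])
if s['ee_pos'][2]<.139:
    r.set_gripper(.083);r.move_l([*t,.26],rate=.2);r.dwell(.2)
    im,d,m,s=shot("wend");px,P=allcloud(d,m);print('collar',topring(px,P,(.6378,-.1213),.155,.168,.04),s['t'])
    k=(np.hypot(P[:,0]-.6378,P[:,1]+.1213)<.036)&(P[:,2]>.157)&(P[:,2]<.17);print('rim plane',np.linalg.lstsq(np.c_[P[k][:,:2]-[.6378,-.1213],np.ones(k.sum())],P[k][:,2],rcond=None)[0])
E
```

```text
[ 0.6378 -0.1216  0.1712]
True
[ 0.6363 -0.1212  0.1335] [-0.896  -0.2873  5.7636] 45.9083
collar ((array([ 0.6361, -0.1211,  0.0327]), np.float64(0.00019151776951751263)), np.float64(0.16082403936875322), 48) 47.225
rim plane [-0.0142  0.0061  0.1607]
```

```bash
python3 - <<'E'
from h import *
im,d=imaging.grab_frame("scene");cv2.imwrite("pics/fin.png",cv2.resize(im[120:320,180:440,::-1],None,fx=3,fy=3,interpolation=cv2.INTER_CUBIC))
E
```

```text
(no output)
```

View pics/fin.png

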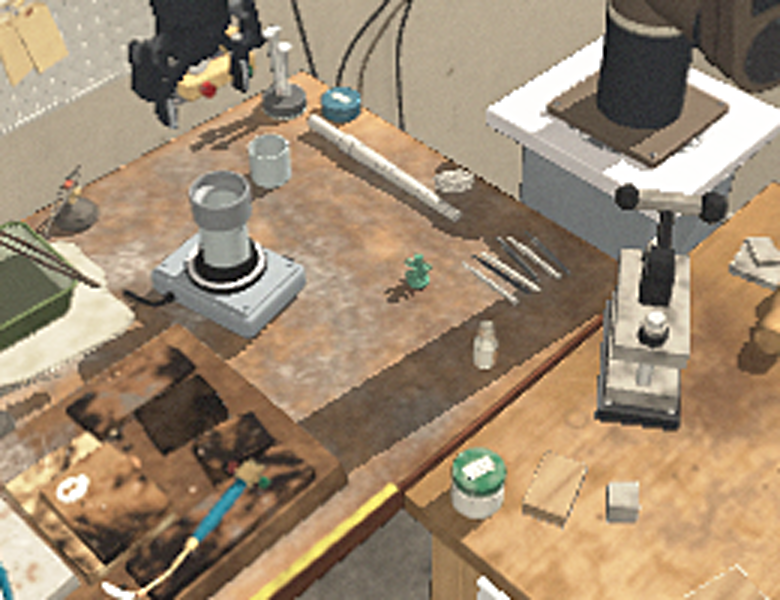

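The full stack stands on the vibrator (crop (225,230)), with the collar level and its top 19.5 mm above where the flask rim measured (expected 20). The short tree, short flask, pot and bottle stand where they were.

```bash
python3 -c "
from workcell import workorder
print(workorder.finish_job())"
```

```text
the job is handed in; nothing more can be done
None
```

The job is handed in, though I saw no verdict: base, tall tree, tall flask and collar are stacked upright on the vibrator, each within about 2 mm of centre, and the four bystanders were not touched.

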